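# Load the module test slide and clamp it with its draw latch

## Robot

A 6-joint arm with a two-finger parallel gripper is mounted at the origin on the work surface. World frame = base frame: x ahead of the robot, y to its left, z up, the work surface at z = 0. Lengths are in m, angles in rad, forces in N, time in s.
With the tool pointing down it reaches from about 0.275 to 1 m from the base axis. Payload 8.4 kg.
Tool frame: the origin (TCP) lies midway between the tips of the shut fingers; the grasp point (between the pads) lies 19 mm behind it; z points along the fingers, y is the line along which they close (so a half turn about z gives the same grasp; the last joint's range is limited). The gripper opens to 85 mm and grips with 20 to 120 N. Pads are 22 mm wide; open, the fingers measure 114 mm over their backs; the gripper's body (76 mm by 85 mm) begins 54 mm behind the grasp point. The pads swing forward as they close: fully open they stand 13 mm farther back than shut.
Start: joints at [-1.331, 0.353, 1.633, -0, 1.155, -0.002], TCP at [0.15, -0.607, 0.231] pointing down, gripper open.
Joint ranges: [-2.63, 2.63], [-0.92, 2.1], [0.06, 2.66], [-1.3, 4.44], [0, 2.69], [-3.02, 3.02]. Speed limits (rad/s): [2.22, 2.22, 2.79, 3.14, 3.14, 3.14].

## Interface

Orientations are given as a rotation vector (axis times angle).
In Python, from workcell import arm gives the robot as it stands. Calls block until the motion is done:
- arm.movep(position, orientation): joint-space move of the TCP to a pose.
- arm.movel(position, rot=None, v=0.15, stop_force=None): straight line of the TCP; rot=None keeps the orientation; v is the mean speed in m/s. With stop_force (N) it stops when the force on the tool has changed by that much, and returns True; else False.
- arm.movej(angles): joint-space move.
- arm.command_gripper(opening, force=None): opening from 0.0 (shut) to 1.0 (fully open); force is the grip in N (None keeps the last); returns when the fingers have stopped.
- arm.wait(seconds).
- arm.solve_ik(position, orientation): joint angles nearest the present ones, or None.
- arm.capture(name): name is "scene" or "top"; returns (picture, depth): 384x512x3 uint8, red, green, blue; 384x512 float32, m along the optical axis (not along the pixel's ray), 0 where there is no reading.
- arm.calibration(name): a dict with "fx", "fy", "cx", "cy" (pixels), "distortion" ([k1, k2, p1, p2, k3] as OpenCV has them; the pictures are not rectified), "world_to_cam" (4x4, takes a point from world to camera coordinates). Camera axes: x right, y up, looking along -z (the intrinsics and any distortion apply to the point x, -y, -z); pixel columns grow to the right and rows downward; lengths in m; the calibration is good to about 2 mm. A picture is of the moment at which its call begins. calibration takes no time and is no camera call.
A pose or a line that the arm cannot do raises arm.PlanningError and nothing moves.
- arm.job_done(): hands the job in; it is judged then, once.
Readings, each from a call of its own:
- arm.current_t(): time.
- arm.current_q(): joint angles.
- arm.current_qvel(): joint speeds.
- arm.current_effort(): joint torques, N m.
- arm.current_tcp_pos(): TCP position.
- arm.current_eef_rot(): TCP orientation.
- arm.current_contact_force(): force on the tool from outside, world axes, zero at the start.
- arm.current_wrist_torque(): the same for the moment, N m.
- arm.current_opening(): opening from 0.0 (shut) to 1.0 (fully open).
- arm.current_finger_force(): force on a finger pad.
Only numpy, scipy, OpenCV 4.12 (cv2) and the standard library are available. Lean on these libraries where they do the work, as an engineer would, in place of code of your own. Each camera call takes 0.05 s, during which the arm holds its last target. There are 200 camera calls.

## Task

Check that the empty slide of the test fixture runs freely: push the carriage all the way in until it meets the spring contacts, then draw it all the way out to its outer stop. Then seat every module on the bench upright in the nest of its own colour, push the carriage back in to the contacts, swing the latch's loop over behind the orange lip of the keeper with the lever still open, and only then throw the lever right over past centre so that it clamps the carriage. Leave the bottle, screwdriver and spool alone.

Things in the scene. Friction and masses are not known exactly. Their poses are not given: they have to be found in the camera images.
- fixture: Test fixture fixed to the bench: light grey base plate 150 x 310 x 10 mm, two rails along y, grey latch bracket. Origin on the bench, z up; +y = 'out' (away from the latch), -y = 'in', x across. Plate spans x -75..75, y -120..190 mm. Two black blocks (26 mm, tops 36 mm above the bench) at x +-60, y -12 mm hold the brass spring contacts that meet the carriage's front.
- carriage (a joint): Dark grey slide carriage, m along the fixture's +y: 0 = hard inner stop (only with the spring contacts pressed back), 0.006 = just touching the contacts (all the way in by hand), 0.100 = outer stop. Contacts push back 3 N at 0.006, 14 N at 0. Rail drag 1.5 N; stays where left. Starts in mid-travel.
- carriage_post (a point): On the axis of the carriage's black upright pull post (16 mm diameter, 34 to 76 mm above the bench), 58 mm above the bench; axes as the fixture's. The post is at the carriage's outer end, 56 mm beyond the middle of the row of nests.
- lever (a joint): Draw latch lever, rad: 0 = fully open (stands up, leaning 10 degrees to the carriage), 1.745 = fully closed (level, pointing to the fixture's -y). Turns about the fixture's x through latch_pivot. Stays where left, but with the loop drawn tight the springs throw it back open until it is past centre (beyond about 1.55), then hold it shut. Needs 3 to 4 N at the handle.
- lever_grip (a point): Middle of the lever's red cross handle: cylinder of 16 mm diameter, 26 mm long, along the fixture's x, 75 mm from the pivot. Open: 134 mm above the bench, 13 mm to the +y side of the pivot; closed: 60 mm above the bench, 75 mm to the -y side. Axes turn with the lever.
- latch_pivot (a point): The lever's pivot axis, 60 mm above the bench; axes as the fixture's. The loop hinges on a pin on the lever, 16 mm from this axis, 10 degrees past the handle's direction: straight above latch_pivot when the lever is at 0, turning towards -y with the lever as it closes.
- loop (a joint): Wire loop's hinge on the lever, rad: 0 = folded right back over the lever, grows as it swings over to the carriage. Loop's elevation above the fixture's +y direction = 2.094 + lever - loop: about 2.09 folded back, 0 level towards the carriage. Turns freely; past upright it falls by its own weight, either way.
- loop_bar (a point): Middle of the loop's end bar: 6 mm steel wire, 46 mm wide overall along the fixture's x (side wires at x +-20 mm), 90 mm from the loop's own pin. Folded back it is about 154 mm above the bench. The loop can be held by its sides at the bar (46 mm) or pushed over. Axes turn with the loop.
- keeper (a point): Where the middle of the loop's bar lies when hooked and tight: on the keeper's steel floor, against the outer (+y) side of the orange lip, 56.5 mm above the bench; axes as the fixture's. Keeper 24 mm wide; lip 6 mm thick, 12 mm high; floor reaches 20 mm to +y. With carriage at the contacts and lever open the bar comes down about 8 mm to the +y side of this point.
- module_red_center (a point): Centre (half-way up) of the red module, perhaps absent: a grey metal block 28 (x) x 46 (y) x 40 (z) mm, about 85 to 170 g, standing upright on the bench, top black with brass contact rows and a red band across each end. Lies flat with z up; a half turn about z makes no difference.
- nest_red (a point): Middle of the floor of the red-labelled nest on the carriage (fixture x = -60 mm), 34 mm above the bench: a pocket 34 (x) x 52 (y) mm with walls 12 mm high, red floor and red labels on its end walls; axes as the fixture's. A seated module's centre is 20 mm above it, its long y side along the nest's y. Nests stand 40 mm apart in x.
- module_yellow_center (a point): Centre (half-way up) of the yellow module, perhaps absent: a grey metal block 28 (x) x 46 (y) x 40 (z) mm, about 85 to 170 g, standing upright on the bench, top black with brass contact rows and a yellow band across each end. Lies flat with z up; a half turn about z makes no difference.
- nest_yellow (a point): Middle of the floor of the yellow-labelled nest on the carriage (fixture x = -20 mm), 34 mm above the bench: a pocket 34 (x) x 52 (y) mm with walls 12 mm high, yellow floor and yellow labels on its end walls; axes as the fixture's. A seated module's centre is 20 mm above it, its long y side along the nest's y. Nests stand 40 mm apart in x.
- module_blue_center (a point): Centre (half-way up) of the blue module, perhaps absent: a grey metal block 28 (x) x 46 (y) x 40 (z) mm, about 85 to 170 g, standing upright on the bench, top black with brass contact rows and a blue band across each end. Lies flat with z up; a half turn about z makes no difference.
- nest_blue (a point): Middle of the floor of the blue-labelled nest on the carriage (fixture x = 20 mm), 34 mm above the bench: a pocket 34 (x) x 52 (y) mm with walls 12 mm high, blue floor and blue labels on its end walls; axes as the fixture's. A seated module's centre is 20 mm above it, its long y side along the nest's y. Nests stand 40 mm apart in x.
- module_white_center (a point): Centre (half-way up) of the white module, perhaps absent: a grey metal block 28 (x) x 46 (y) x 40 (z) mm, about 85 to 170 g, standing upright on the bench, top black with brass contact rows and a white band across each end. Lies flat with z up; a half turn about z makes no difference.
- nest_white (a point): Middle of the floor of the white-labelled nest on the carriage (fixture x = 60 mm), 34 mm above the bench: a pocket 34 (x) x 52 (y) mm with walls 12 mm high, white floor and white labels on its end walls; axes as the fixture's. A seated module's centre is 20 mm above it, its long y side along the nest's y. Nests stand 40 mm apart in x.
- bottle: Bystander: clear bottle with a blue cap, 56 mm diameter, 140 mm tall, origin under its base.
- screwdriver: Bystander: yellow-handled screwdriver, 170 mm long, lying on the bench.
- spool: Bystander: blue spool, 60 mm diameter, 36 mm high, origin under its base.

How it is judged:
By the outcome, as a careful person would: the job done as asked, in the order asked, and still so for the second after the job is handed in, with the robot touching nothing.
Of module_red, module_yellow, module_blue, module_white only 2 to 4 are there at a start; the rules pass over those that are not, and their reading is None.
At some moment in a run one of module_red, module_yellow, module_blue, module_white may be knocked a few centimetres aside while the robot is not near it.
Once in a run the grip may slacken for a moment while it holds something.
It also fails if it takes over 210 s, if anything falls off the work surface, if the arm or the gripper's body presses on something with over 40 N, if the wrist force passes 120 N, or if a joint passes its speed limit or range.

## Working session

There is one attempt and no reset: what is moved stays moved. The work goes in short steps, each a Python script; the robot and the scene stay as the last script left them, time stands still between calls to the robot, and variables do not carry over. Pictures are saved under pics/ and viewed, at most 15 in all, crops included, and the job is handed in when it is done.

```bash
ls; mkdir -p pics
python3 - <<'E'
from workcell import arm
import cv2,numpy as np
for n in("scene","top"):
    p,d=arm.capture(n); cv2.imwrite(f"pics/{n}0.png",p[:,:,::-1]); np.savez(f"{n}0.npz",p=p,d=d)
    c=arm.calibration(n); print(n,{k:np.round(v,4).tolist() for k,v in c.items()})
print(arm.current_t(),arm.current_eef_rot())
E
```

```text
pics
scene {'fx': 478.8906, 'fy': 478.8906, 'cx': 256.5183, 'cy': 192.1091, 'distortion': [-0.0239, 0.0, 0.0, 0.0, 0.0], 'world_to_cam': [[0.7231, 0.6907, 0.0062, -0.4353], [-0.5544, 0.5751, 0.6016, 0.2176], [0.4119, -0.4385, 0.7988, -1.8141], [0.0, 0.0, 0.0, 1.0]]}
top {'fx': 462.1815, 'fy': 462.1815, 'cx': 253.9993, 'cy': 195.8936, 'distortion': [-0.0167, 0.0, 0.0, 0.0, 0.0], 'world_to_cam': [[0.013, -0.9999, 0.0106, 0.0394], [0.9973, 0.0138, 0.072, -0.5522], [-0.0721, 0.0096, 0.9973, -1.1588], [0.0, 0.0, 0.0, 1.0]]}
0.1 [-3.11743386e+00 -3.78814428e-01  2.44206119e-04]
```

View pics/scene0.png

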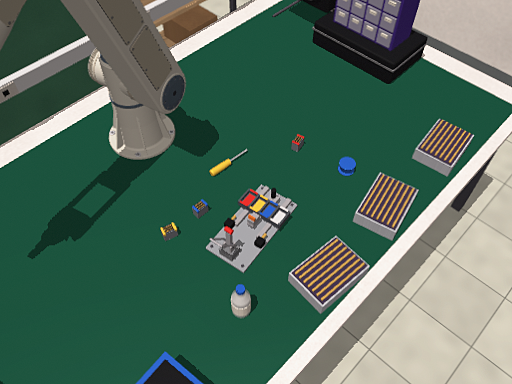

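View pics/top0.png

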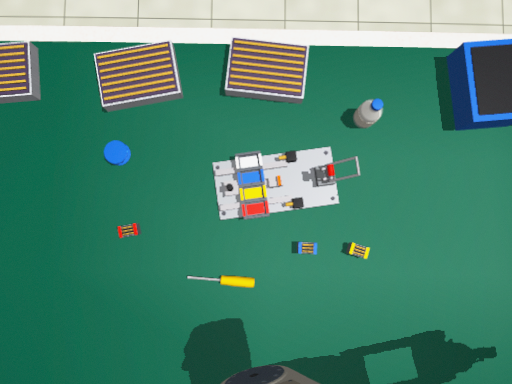

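The scene view and the top view agree. The fixture is at about (275,185) in the top view, with its +y pointing left and the latch loop folded back to the right at (345,168). The red module is at (128,230), blue at (307,248) and yellow at (359,250). There is no white module.

```bash
cat > h.py <<'E'
from workcell import arm
import cv2,numpy as np
from scipy.spatial.transform import Rotation as R
def cal(n):
    c=arm.calibration(n); K=np.array([[c["fx"],0,c["cx"]],[0,c["fy"],c["cy"]],[0,0,1]])
    return K,np.array(c["distortion"]),np.array(c["world_to_cam"])
def rays(n,uv):
    K,D,T=cal(n); q=cv2.undistortPoints(np.float64(uv).reshape(-1,1,2),K,D).reshape(-1,2)
    d=np.c_[q[:,0],-q[:,1],-np.ones(len(q))]@T[:3,:3]   # depth-1 rays, world
    return -T[:3,:3].T@T[:3,3],d
def onplane(n,uv,z):
    o,d=rays(n,uv); return o+d*((z-o[2])/d[:,2])[:,None]
def cloud(n,dep):
    h,w=dep.shape; u,v=np.meshgrid(np.arange(w),np.arange(h))
    o,d=rays(n,np.c_[u.ravel(),v.ravel()]); return (o+d*dep.ravel()[:,None]).reshape(h,w,3)
def project(n,P):
    K,D,T=cal(n); q=np.atleast_2d(P)@T[:3,:3].T+T[:3,3]
    return cv2.projectPoints(q*[1,-1,-1],np.zeros(3),np.zeros(3),K,D)[0].reshape(-1,2)
HUE=dict(red=[(0,8),(172,180)],yellow=[(22,32)],blue=[(104,124)])
def cmask(p,col):
    hsv=cv2.cvtColor(p,cv2.COLOR_RGB2HSV); m=np.zeros(p.shape[:2],bool)
    for a,b in HUE[col]: m|=(hsv[...,0]>=a)&(hsv[...,0]<=b)
    return m&(hsv[...,1]>140)&(hsv[...,2]>70)
def module(p,col,near=None,n="top",r=0.06):
    """centre xy and yaw (of module long y axis, off world +y) from the colour bands on the top (z=.04)"""
    v,u=np.nonzero(cmask(p,col)); P=onplane(n,np.c_[u,v],.04)
    if near is not None: P=P[np.hypot(*(P[:,:2]-near).T)<r]
    (c,s,a)=cv2.minAreaRect(np.float32(P[:,:2]*1000)); b=cv2.boxPoints((c,s,a))
    e=b[1]-b[0],b[2]-b[1]; L=max(e,key=np.linalg.norm); L=L*np.sign(L[1])
    return np.array(c)/1000,np.arctan2(-L[0],L[1]),np.sort(s),len(P)
E
python3 - <<'E'
from h import *
f=np.load("top0.npz");p,d=f["p"],f["d"]; C=cloud("top",d)
g=lambda v0,v1,u0,u1:C[v0:v1,u0:u1]
print("bench z",np.percentile(C[300:340,420:500,2],[5,50,95]), "at plate",C[190,300],C[180,235])
A=C[140:225,205:350].reshape(-1,3)
m=(A[:,2]>.006)&(A[:,2]<.014); Q=A[m]
(c,s,a)=cv2.minAreaRect(np.float32(Q[:,:2]*1000)); print("plate depth",len(Q),c,s,a)
# colour: light grey, low saturation
hsv=cv2.cvtColor(p,cv2.COLOR_RGB2HSV); mm=np.zeros(d.shape,bool); mm[140:225,205:345]=True
mm&=(hsv[...,1]<50)&(hsv[...,2]>120)&(np.abs(C[...,2]-.01)<.008)
v,u=np.nonzero(mm); P=onplane("top",np.c_[u,v],.01)
print("plate col",cv2.minAreaRect(np.float32(P[:,:2]*1000)),len(P))
for col,uv in dict(red=(128,230),blue=(307,248),yellow=(359,250)).items():
    nr=onplane("top",[uv],.04)[0,:2]; print(col,nr,module(p,col,nr,r=.04))
for col,uv in dict(red=(255,209),yellow=(253,193),blue=(250,177)).items():
    nr=onplane("top",[uv],.04)[0,:2]; v,u=np.nonzero(cmask(p,col)); P=onplane("top",np.c_[u,v],.04); P=P[np.hypot(*(P[:,:2]-nr).T)<.045]
    print("nest",col,nr,cv2.minAreaRect(np.float32(P[:,:2]*1000)),len(P))
for n,uv in dict(post=(229,187),bottle=(367,114)).items(): print(n,onplane("top",[uv],.076))
cv2.imwrite("pics/topc.png",cv2.resize(p[135:265,200:380],None,fx=4.4,fy=4.4,interpolation=cv2.INTER_CUBIC)[:,:,::-1])
E
```

```text
bench z [-0.00292664  0.00082972  0.00481785] at plate [ 0.56922448 -0.07169775  0.00938858] [0.58995534 0.09533792 0.03568835]
plate depth 3492 (591.185546875, -13.828903198242188) (215.92764282226562, 369.4128112792969) 0.9620105028152466
plate col ((589.3963012695312, -16.855728149414062), (150.89273071289062, 328.8716735839844), 8.524565696716309) 3667
red [0.4607274  0.35941828] (array([0.46075208, 0.36169165]), np.float32(0.1990845), array([28.77249908, 46.89633942]), 87)
blue [ 0.4219122  -0.08666948] (array([ 0.42306168, -0.08668545]), np.float32(0.006483671), array([27.24573135, 44.92235947]), 74)
yellow [ 0.41850433 -0.21659407] (array([ 0.41738046, -0.21620952]), np.float32(-0.26519218), array([29.0824337 , 47.06531143]), 95)
nest red [0.51732059 0.04404146] ((519.7139282226562, 44.958621978759766), (28.283666610717773, 63.96769332885742), 8.195783615112305) 237
nest yellow [0.55738213 0.04957172] ((559.7252807617188, 50.91820526123047), (28.395227432250977, 65.00077056884766), 8.263331413269043) 248
nest blue [0.59760598 0.05764215] ((598.67431640625, 56.699440002441406), (28.585100173950195, 63.372066497802734), 10.751382827758789) 230
post [[0.568367   0.10834269 0.076     ]]
bottle [[ 0.75413108 -0.22907844  0.076     ]]
```

View pics/topc.png

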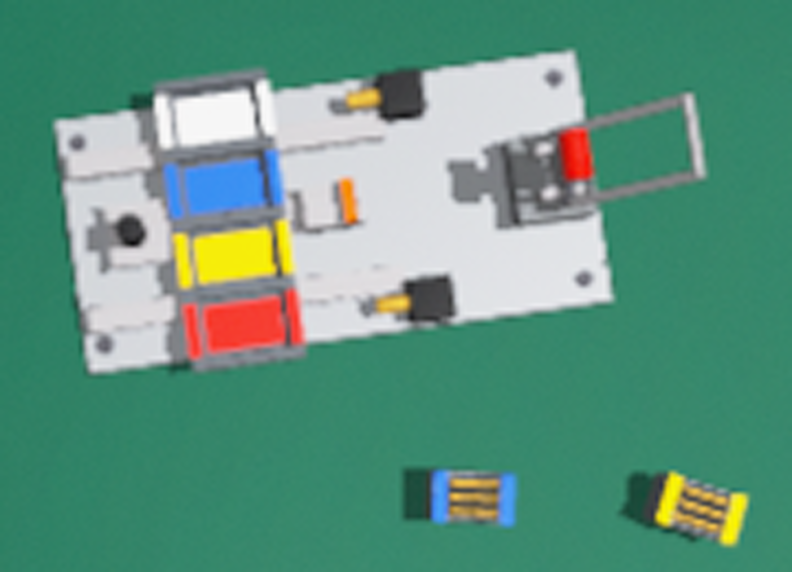

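The crop shows three loose modules and empty nests, with the carriage in mid-travel. The plate corners are at crop pixels (57,120), (88,374), (574,52) and (612,300). The post is at (129,230) and the orange lip at (347,200). The loop is folded back to bar (697,136).

```bash
cat >> h.py <<'E'
def down(yaw_y):
    """tool pointing down, closing line along world angle of unit vector (-sin,cos)(yaw_y); half turn with least wrist travel"""
    best=None
    for k in (0,np.pi):
        a=yaw_y+k; y=np.array([-np.sin(a),np.cos(a),0]); z=np.array([0,0,-1.]); x=np.cross(y,z)
        yield R.from_matrix(np.c_[x,y,z]).as_rotvec()
def go(pos,yaw,lin=False,**k):
    c=[]
    for r in down(yaw):
        q=arm.solve_ik(pos,r)
        if q is not None: c.append((abs(q[5]) if not lin else np.abs(np.array(q)-arm.current_q()).max(),r))
    if not c: raise SystemExit(f"no ik {pos} {yaw}")
    r=min(c,key=lambda t:t[0])[1]
    return arm.movel(pos,r,**k) if lin else arm.movep(pos,r)
E
python3 - <<'E'
from h import *
def cp(pts): return (np.array(pts)+.5)/4.4-.5+[200,135]
k=onplane("top",cp([(57,120),(88,374),(574,52),(612,300)]),.01)[:,:2]
print(k, np.linalg.norm(k[0]-k[1]),np.linalg.norm(k[2]-k[3]),np.linalg.norm(k[0]-k[2]),np.linalg.norm(k[1]-k[3]))
yv=(k[0]-k[2]+k[1]-k[3]);xv=(k[0]-k[1]+k[2]-k[3]); print(np.degrees([np.arctan2(-yv[0],yv[1]),np.arctan2(xv[1],xv[0])]))
f=np.load("top0.npz");p=f["p"]
N={}
for col,uv in dict(red=(255,209),yellow=(253,193),blue=(250,177)).items():
    nr=onplane("top",[uv],.046)[0,:2]; v,u=np.nonzero(cmask(p,col)); P=onplane("top",np.c_[u,v],.046)[:,:2]; P=P[np.hypot(*(P-nr).T)<.045]
    N[col]=np.array(cv2.minAreaRect(np.float32(P*1000))[0])/1000
n=N["blue"]-N["red"]; 
th=np.mean([np.arctan2(-yv[0],yv[1]),np.arctan2(xv[1],xv[0]),np.arctan2(n[1],n[0])]); X=np.array([np.cos(th),np.sin(th)]);Y=np.array([-X[1],X[0]])
o=k.mean(0)-.035*Y
print("th",th,"origin",o)
L=lambda w:np.round([(w-o)@X*1000,(w-o)@Y*1000],1)
for c in N: print(c,N[c],L(N[c]))
for nm,uv,z in [("post",(129,230),.076),("lip",(349,200),.0655),("handle",(575,153),.142),("bar",(697,136),.154),("blkW",(403,95),.036),("blkR",(433,298),.036)]:
    w=onplane("top",cp([uv]),z)[0,:2]; print(nm,w,L(w))
E
```

```text
[[ 0.63889054  0.15483003]
 [ 0.49023111  0.13390343]
 [ 0.68382218 -0.14919412]
 [ 0.53750832 -0.17161984]] 0.15012510591303324 0.14802249182451543 0.3073264356253499 0.30915950871400216
[8.60215666 8.36092147]
th 0.14789070267707363 origin [ 0.59277036 -0.04263807]
red [0.51943799 0.04502699] [-59.6  97.5]
yellow [0.55924152 0.05095561] [-19.4  97.5]
blue [0.59798816 0.05670678] [19.8 97.5]
post [0.56864187 0.10851298] [ -1.6 153.1]
lip [ 0.58814419 -0.01355862] [-0.3 29.4]
handle [ 0.60628619 -0.12666333] [  1.  -85.1]
bar [ 0.61448842 -0.18785698] [ 1.000e-01 -1.468e+02]
blkW [ 0.65251592 -0.04598789] [ 58.6 -12.1]
blkR [ 0.53570594 -0.06398717] [-59.6 -12.7]
```

```bash
cat >> h.py <<'E'
th=0.1479; X=np.array([np.cos(th),np.sin(th)]);Y=np.array([-X[1],X[0]]); O=np.array([.59277,-.04264])
W=lambda x,y,z:np.r_[O+x*X+y*Y,z]
L=lambda w:np.array([(np.array(w)[:2]-O)@X,(np.array(w)[:2]-O)@Y])
def log(s): print(s,"t",round(arm.current_t(),1),"tcpL",np.round(L(arm.current_tcp_pos())*1000,1),"z",round(arm.current_tcp_pos()[2]*1000,1),"F",np.round(arm.current_contact_force(),1),"op",round(arm.current_opening(),3),"ff",np.round(arm.current_finger_force(),1))
E
python3 - <<'E'
from h import *
py=.1533
go(W(-.001,py,.14),th); arm.command_gripper(.35,40)
print(go(W(-.001,py,.052),th,lin=True,v=.12,stop_force=8)); log("down")
arm.command_gripper(0,30); log("grip")
y=L(arm.current_tcp_pos())[1]
print(arm.movel(W(-.001,y-.12,.052),v=.05,stop_force=6)); log("in")
p,d=arm.capture("top"); cv2.imwrite("pics/in.png",cv2.resize(p[135:225,200:350],None,fx=4,fy=4)[:,:,::-1])
E
```

```text
False
down t 4.5 tcpL [ -0.5 153.3] z 52.5 F [-0.1  0.4  0.4] op 0.351 ff 0.0
grip t 4.8 tcpL [ -0.3 153.3] z 53.0 F [-0.5  0.4  5.7] op 0.178 ff 29.4
True
in t 5.9 tcpL [-1.00e-01  1.06e+02] z 53.0 F [-1.1  5.3  4.4] op 0.175 ff 29.6
```

View pics/in.png

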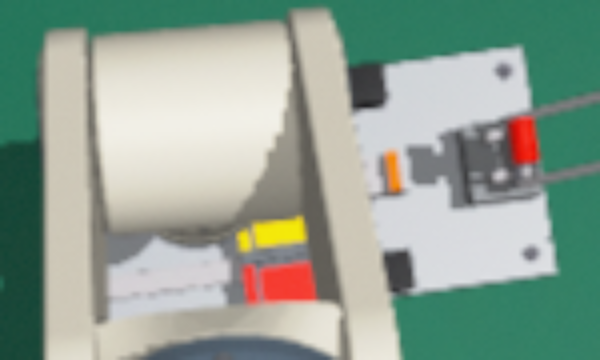

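The carriage has moved 47 mm in and its front is up to the brass contacts near the black blocks at (367,85) and (397,270), with 5 N measured. Now I'll draw it out. The travel should come to about 94 mm.

Run:
```python
from h import *
print(arm.movel(W(0,.225,.053),v=.06,stop_force=9)); log("out")
arm.command_gripper(.35); log("open")
y=L(arm.current_tcp_pos())[1]
arm.movel(W(0,y,.16),v=.2)
q=arm.current_q()
go(np.r_[.4607,.30,.2],0.199)   # out of the way, towards red module
p,d=arm.capture("top"); cv2.imwrite("pics/out.png",p[:,:,::-1])
for c,nr in dict(red=(.4608,.3617),blue=(.4231,-.0867),yellow=(.4174,-.2162)).items():
    try: print(c,module(p,c,np.array(nr),r=.06))
    except Exception as e: print(c,e)
n={}
for c,x in dict(red=-.06,yellow=-.02,blue=.02).items():
    v,u=np.nonzero(cmask(p,c)); P=onplane("top",np.c_[u,v],.046)[:,:2]; P=P[np.hypot(*(P-W(x,.144,0)[:2]).T)<.04]
    if len(P): print(c,L(np.array(cv2.minAreaRect(np.float32(P*1000))[0])/1000),len(P))
```

```text
True
out t 7.4 tcpL [ -0.5 202.6] z 53.0 F [ 0.7 -2.9  5.3] op 0.173 ff 30.3
open t 7.7 tcpL [ -1.1 202.7] z 52.5 F [-0.4 -0.1  0.8] op 0.35 ff 0.0
red (array([0., 0.]), np.float32(-0.0), array([0., 0.]), 0)
blue (array([ 0.42306168, -0.08668545]), np.float32(0.006483671), array([27.24573135, 44.92235947]), 74)
yellow (array([ 0.41738046, -0.21620952]), np.float32(-0.26519218), array([29.0824337 , 47.06531143]), 87)
red [-0.06052865  0.14626861] 245
yellow [-0.02014888  0.14626902] 255
blue [0.02007282 0.14628805] 242
```

View pics/out.png

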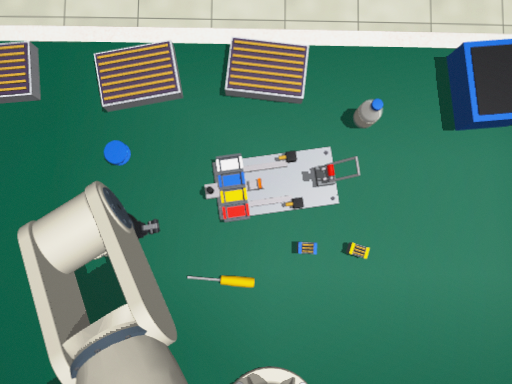

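The carriage is fully out and the nests are at fixture y = 146.3 mm. Blue and yellow haven't moved, and red is hidden under the arm. Red goes first.

```bash
cat >> h.py <<'E'
NX=dict(red=-.06,yellow=-.02,blue=.02); NY=.1465
def place(col,c,yaw):
    arm.command_gripper(1.0,60)
    go(np.r_[c,.10],yaw); s=go(np.r_[c,.016],yaw,lin=True,v=.15,stop_force=10); log(f"{col} at {s}")
    arm.command_gripper(0,60); log("gripped")
    arm.movel(np.r_[c,.10],v=.15); log("lift")
    if arm.current_opening()<.4: print("LOST"); return
    x,z=NX[col],.10
    go(W(x,NY,z),th,lin=True,v=.2); log("over")
    if arm.current_opening()<.4: print("LOST"); return
    s=arm.movel(W(x,NY,.0505),v=.06,stop_force=8); log(f"down stop={s}")
    return s
def release():
    o=arm.current_opening(); arm.command_gripper(min(1,o+.13)); log("rel")
    p=arm.current_tcp_pos(); arm.movel([p[0],p[1],.14],v=.2)
E
python3 - <<'E'
from h import *
s=place("red",np.array([.4608,.3617]),.199)
if s is False: release()
E
```

```text
red at False t 11.0 tcpL [-70.1 419.5] z 17.2 F [-0.5 -0.2  0.7] op 1.003 ff 0.0
gripped t 11.5 tcpL [-70.3 419.7] z 17.1 F [-0.4 -2.1  8.1] op 0.527 ff 62.0
lift t 12.2 tcpL [-71.4 419.1] z 99.5 F [-0.5  0.5 -1.7] op 0.522 ff 61.2
over t 13.7 tcpL [-60.  147.1] z 100.0 F [-0.3  1.  -0.3] op 0.523 ff 67.4
down stop=True t 14.5 tcpL [-60.8 146.5] z 51.1 F [-1.6 -0.7  9.6] op 0.526 ff 68.7
```

Red's bottom is at 34 mm, so it is on the nest floor. I'll release it and do blue next.

Run:
```python
from h import *
release()
p0=arm.capture("top")[0]
m={c:module(p0,c,np.array(n),r=.06) for c,n in dict(blue=(.4231,-.0867),yellow=(.4174,-.2162)).items()}; print(m)
c,y,s,n=m["blue"]
if n>40: 
    s=place("blue",c,y)
    if s is not None and arm.current_tcp_pos()[2]<.054: release()
p=arm.capture("top")[0]; cv2.imwrite("pics/b.png",cv2.resize(p[130:270,180:380],None,fx=4,fy=4)[:,:,::-1])
print(module(p,"yellow",np.array([.4174,-.2162]),r=.06))
```

```text
rel t 14.8 tcpL [-61.5 146.5] z 50.4 F [ 1.4 -0.2  0.7] op 0.656 ff 0.0
{'blue': (array([ 0.42306168, -0.08668545]), np.float32(0.006483671), array([27.24573135, 44.92235947]), 74), 'yellow': (array([ 0.41738046, -0.21620952]), np.float32(-0.26519218), array([29.0824337 , 47.06531143]), 87)}
blue at False t 19.0 tcpL [-174.1  -18.6] z 16.3 F [0.4 0.2 0.2] op 1.001 ff 0.0
gripped t 19.5 tcpL [-173.8  -18.8] z 17.1 F [-3.1  0.4 13.5] op 0.527 ff 59.3
lift t 20.2 tcpL [-174.8  -18.4] z 99.6 F [-0.7 -0.4 -1.3] op 0.531 ff 60.9
over t 21.6 tcpL [ 19.1 145.9] z 99.8 F [-0.8 -0.4 -1.9] op 0.524 ff 61.0
down stop=True t 22.4 tcpL [ 19.2 146.5] z 51.1 F [-1.3 -0.6  8.2] op 0.528 ff 61.6
rel t 22.7 tcpL [ 18.4 146.5] z 50.3 F [-0.1 -0.  -0.2] op 0.657 ff 0.0
(array([ 0.41738046, -0.21620952]), np.float32(-0.26519218), array([29.0824337 , 47.06531143]), 87)
```

View pics/b.png

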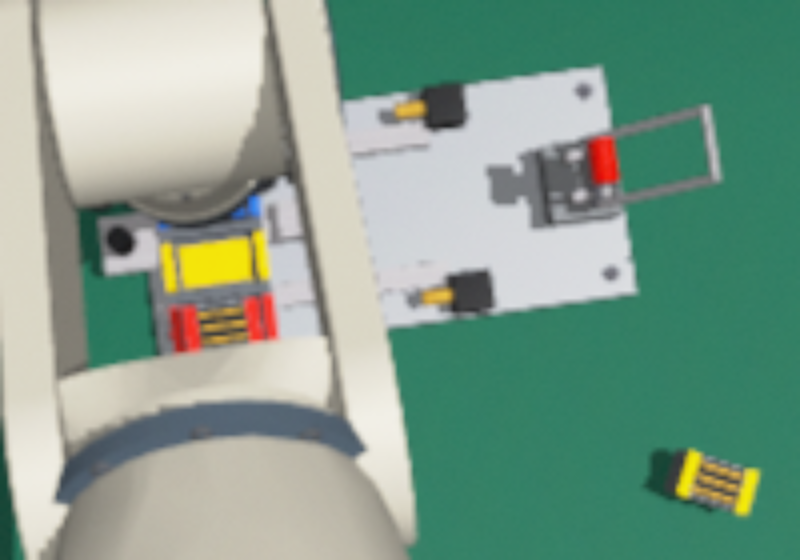

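Red is seated at (222,325). Yellow is still on the bench at (717,480) and the loop is still folded back. I'll place yellow.

Run:
```python
from h import *
s=place("yellow",np.array([.4174,-.2162]),-.265)
if s is not None and arm.current_tcp_pos()[2]<.054: release()
p=arm.current_tcp_pos(); arm.movel(np.r_[p[:2],.2],v=.3); go(np.r_[.42,-.25,.25],0)
for n in("top","scene"):
    p,d=arm.capture(n); 
    b=(slice(140,230),slice(195,375)) if n=="top" else (slice(175,280),slice(190,310))
    cv2.imwrite(f"pics/c_{n}.png",cv2.resize(p[b],None,fx=4.4,fy=4.4,interpolation=cv2.INTER_CUBIC)[:,:,::-1])
    if n=="top":
        for c in NX:
            v,u=np.nonzero(cmask(p,c)); P=onplane("top",np.c_[u,v],.074)[:,:2]; P=P[np.hypot(*(P-W(NX[c],NY,0)[:2]).T)<.04]
            print(c,L(np.array(cv2.minAreaRect(np.float32(P*1000))[0])/1000),len(P))
log("")
```

```text
yellow at False t 25.8 tcpL [-198.5 -145.8] z 16.3 F [-0.8 -0.2 -0.5] op 1.001 ff 0.0
gripped t 26.3 tcpL [-198.6 -146.1] z 17.0 F [-1.   0.6  9.4] op 0.526 ff 61.3
lift t 27.0 tcpL [-199.4 -145.6] z 99.6 F [-0.9 -0.8 -2.4] op 0.528 ff 61.3
over t 28.8 tcpL [-20.5 145.8] z 99.9 F [ 0.1  0.5 -1.5] op 0.525 ff 61.3
down stop=True t 29.6 tcpL [-20.8 146.5] z 51.0 F [-1.9 -0.4  8.7] op 0.527 ff 62.1
rel t 29.9 tcpL [-21.5 146.5] z 50.2 F [-0.4 -0.3  0.2] op 0.658 ff 0.0
red [-0.06172097  0.14513781] 150
yellow [-0.02173491  0.14526679] 170
blue [0.01722233 0.14513388] 147
 t 32.4 tcpL [-200.8 -178.9] z 249.7 F [ 0.  -0.7 -0.4] op 0.658 ff 0.0
```

View pics/c_top.png

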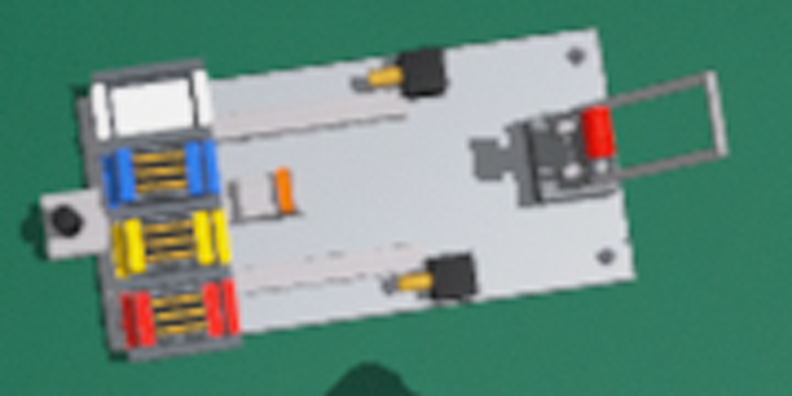

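View pics/c_scene.png

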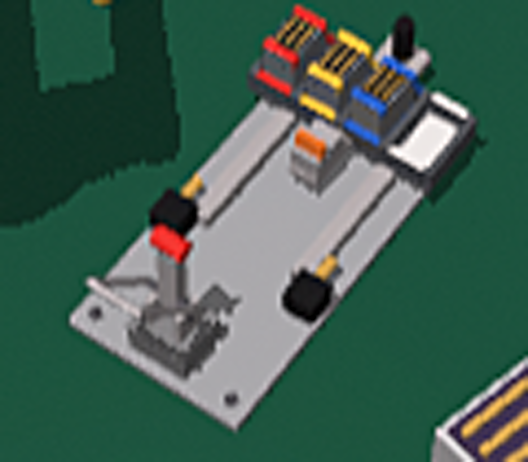

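All three modules are seated. The white nest is empty and the loop is still folded back with its bar at (718,115) in the top crop. Next I'll push the carriage in from outside the post with closed fingers.

Run:
```python
from h import *
go(W(-.05,.16,.22),th+np.pi/2)
go(W(0,.235,.16),th+np.pi/2); arm.command_gripper(0,30)
go(W(0,.235,.052),th+np.pi/2,lin=True,v=.15)
log("behind")
print(arm.movel(W(0,.09,.052),v=.07,stop_force=6)); log("in")
arm.movel(W(0,.16,.052),v=.2); arm.movel(W(0,.16,.2),v=.25)
# loop: from behind (-y), tool yaw same
go(W(0,-.09,.26),th+np.pi/2); go(W(0,-.19,.25),th+np.pi/2,lin=True,v=.25)
p,d=arm.capture("top"); 
v,u=np.nonzero(cmask(p,"red")); P=onplane("top",np.c_[u,v],.074)[:,:2]; P=P[np.hypot(*(P-W(-.06,.052,0)[:2]).T)<.045]
print(L(np.array(cv2.minAreaRect(np.float32(P*1000))[0])/1000),len(P)); log("")
cv2.imwrite("pics/d.png",cv2.resize(p[130:240,200:370],None,fx=4.4,fy=4.4)[:,:,::-1])
```

```text
behind t 35.7 tcpL [  0.6 235.1] z 52.6 F [-0.3 -0.3  0.6] op 0.002 ff 0.0
True
in t 37.1 tcpL [  0.2 124.7] z 52.0 F [-0.9  7.2  3.9] op -0.003 ff 3.2
[-0.06093445  0.05506861] 151
 t 39.8 tcpL [   0.2 -188.7] z 249.5 F [-0.9 -0.7 -0.2] op 0.0 ff 0.0
```

View pics/d.png

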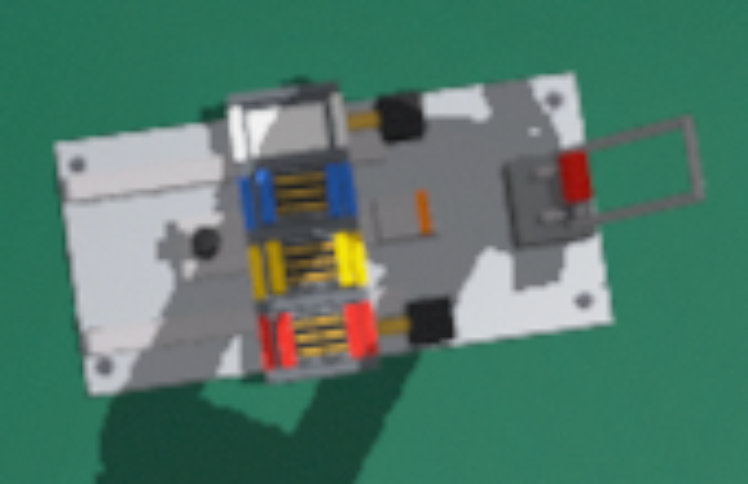

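The carriage front looks to be at the brass contacts at (362,118) and (395,325). The post is at crop pixel (205,242). I'll check its position, then push the loop over from behind.

Run:
```python
from h import *
uv=(np.array([[205,242],[425,212],[693,158]])+.5)/4.4-.5+[200,130]
for a,z in zip(uv,(.076,.0685,.154)): print(np.round(L(onplane("top",[a],z)[0])*1000,1))
arm.movel(W(0,-.19,.149),v=.15); log("pre")
print(arm.movel(W(0,-.115,.152),v=.08,stop_force=12)); log("a")
print(arm.movel(W(0,-.075,.153),v=.06,stop_force=12)); log("b")
arm.wait(.6)
p,d=arm.capture("scene"); cv2.imwrite("pics/e.png",cv2.resize(p[170:280,190:320],None,fx=4.4,fy=4.4,interpolation=cv2.INTER_CUBIC)[:,:,::-1])
```

```text
[ -1.7 110.7]
[ -0.7 -13.1]
[   0.4 -144.8]
pre t 40.6 tcpL [   0.7 -190. ] z 149.9 F [ 0.4 -0.4 -0.5] op 0.003 ff 0.0
False
a t 41.7 tcpL [ 1.000e-01 -1.154e+02] z 152.0 F [-0.3 -0.4  0.3] op 0.0 ff 0.0
False
b t 42.5 tcpL [  0.1 -75. ] z 153.1 F [ 0.8 -0.3 -0.9] op 0.003 ff 0.0
```

View pics/e.png

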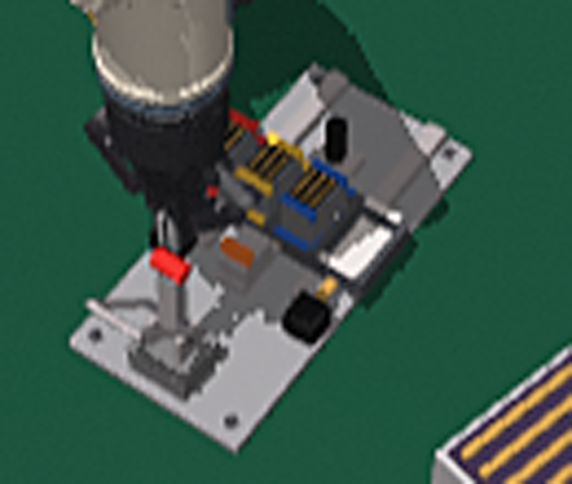

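The loop did not move. The bar is still behind the lever at about (115,300), so the finger passed over it. I'll triangulate its height from both views, and re-push the carriage slowly because the post is about 2 mm shy.

Run:
```python
from h import *
# bar ends: top crop of frame d ((690,118)-(698,196)) ; scene crop e
tu=(np.array([[690,118],[698,196]])+.5)/4.4-.5+[200,130]
arm.movel(W(0,-.075,.22),v=.2)
go(W(0,.17,.2),th+np.pi/2,lin=True,v=.25); arm.movel(W(0,.17,.052),v=.2)
print(arm.movel(W(0,.09,.052),v=.04,stop_force=8)); log("in")
y=L(arm.current_tcp_pos())[1]; arm.movel(W(0,y+.012,.052),v=.008); arm.movel(W(0,.17,.052),v=.2); arm.movel(W(0,.17,.2),v=.25)
go(W(-.2,.16,.3),th+np.pi/2)
pt,_=arm.capture("top"); ps,_=arm.capture("scene")
np.savez("f.npz",t=pt,s=ps)
for tt in tu:
    # height hypotheses projected to scene
    print([np.round(project("scene",onplane("top",[tt],z)[0])[0],1).tolist() for z in (.10,.12,.14,.16)])
# post: dark blob
g=pt.max(2); m=np.zeros(g.shape,np.uint8); c=project("top",W(0,.1085,.076))[0].round().astype(int); m[c[1]-8:c[1]+9,c[0]-8:c[0]+9]=1
v,u=np.nonzero((g<45)&(m>0)); print("post",L(onplane("top",[[u.mean(),v.mean()]],.076)[0])*1000,len(u))
a=cv2.resize(ps[215:275,200:270],None,fx=8,fy=8,interpolation=cv2.INTER_CUBIC); b=cv2.resize(pt[140:220,200:290],None,fx=6,fy=6,interpolation=cv2.INTER_CUBIC)[:480,:]
w=np.hstack([a,b])
cv2.imwrite("pics/f.png",cv2.resize(w,None,fx=.72,fy=.72)[:,:,::-1]); print(w.shape)
```

```text
True
in t 46.9 tcpL [  0. 124.] z 51.9 F [-1.4  7.2  3.3] op -0.001 ff 3.8
[[220.2, 258.8], [220.2, 253.6], [220.2, 248.4], [220.2, 243.0]]
[[209.0, 250.8], [209.2, 245.7], [209.3, 240.6], [209.4, 235.4]]
post [ -7.04116192 110.11019797] 4
(480, 1100, 3)
```

View pics/f.png

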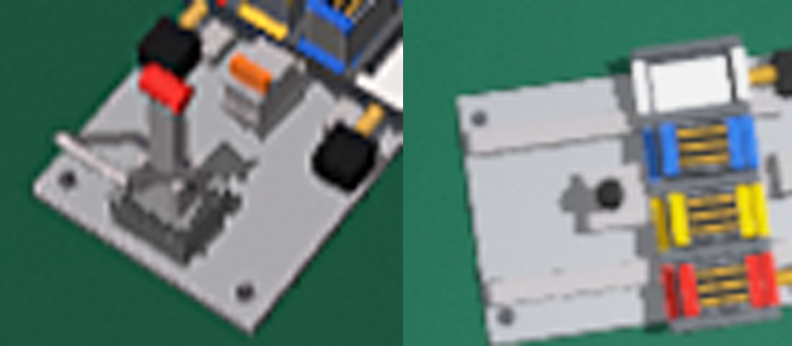

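The bar's red end is at scene pixel (210.4,238.8), which gives z ≈ 0.147. My tip at 0.150 slid over it, so I'll retry lower. The post is at top pixel (247.7,184.7).

Run:
```python
from h import *
print("post",L(onplane("top",[[247.6,184.6]],.076)[0])*1000)
go(W(0,-.05,.26),th+np.pi/2); go(W(0,-.20,.22),th+np.pi/2,lin=True,v=.25); arm.movel(W(0,-.20,.136),v=.2)
print(arm.movel(W(0,-.150,.138),v=.08,stop_force=12)); log("a")
print(arm.movel(W(0,-.118,.150),v=.06,stop_force=12)); log("b")
print(arm.movel(W(0,-.085,.154),v=.06,stop_force=12)); log("c")
arm.wait(.6); arm.movel(W(0,-.085,.23),v=.2); go(W(-.2,.0,.3),th+np.pi/2)
ps=arm.capture("scene")[0]; pt=arm.capture("top")[0]
a=cv2.resize(ps[195:275,200:300],None,fx=5,fy=5,interpolation=cv2.INTER_CUBIC); b=cv2.resize(pt[145:225,260:375],None,fx=5,fy=5,interpolation=cv2.INTER_CUBIC)
w=np.hstack([a,b]); cv2.imwrite("pics/g.png",cv2.resize(w,None,fx=.74,fy=.74)[:,:,::-1])
```

```text
post [ -2.11471415 107.3621061 ]
False
a t 53.8 tcpL [ 1.0e-01 -1.5e+02] z 138.0 F [-0.2 -0.1 -0.8] op 0.002 ff 0.0
False
b t 54.5 tcpL [ 1.000e-01 -1.179e+02] z 150.1 F [-0.3 -0.  -0.4] op 0.002 ff 0.0
False
c t 55.2 tcpL [  0.1 -84.9] z 154.1 F [-0.  -0.7 -0.2] op 0.003 ff 0.0
```

View pics/g.png

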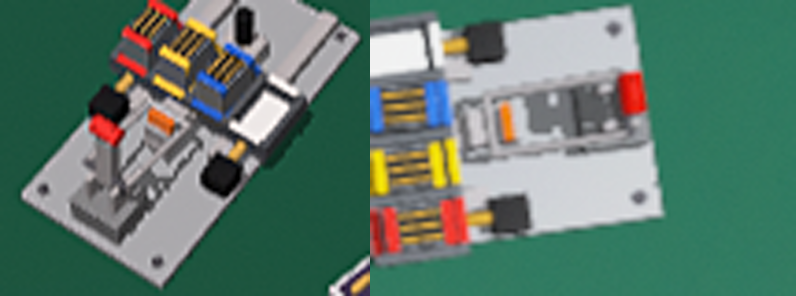

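The loop is over on the carriage side with the lever still open. I need a close-up to see whether the bar lies behind the lip.

Run:
```python
from h import *
ps=arm.capture("scene")[0]; pt,d=arm.capture("top")
a=cv2.resize(ps[215:255,225:265],None,fx=10,fy=10,interpolation=cv2.INTER_CUBIC); b=cv2.resize(pt[160:200,275:315],None,fx=10,fy=10,interpolation=cv2.INTER_CUBIC)
cv2.imwrite("pics/hh.png",np.hstack([a,b])[:,:,::-1])
for x in (-.02,0,.02): print(x,project("top",[W(x,-.009+dy,.0565) for dy in (0,.008,.02)]).round(1).tolist(),project("scene",[W(x,-.009+dy,.0565) for dy in (0,.008,.02)]).round(1).tolist())
```

```text
-0.02 [[295.2, 186.2], [292.0, 186.7], [287.2, 187.3]] [[238.3, 223.3], [239.8, 221.6], [242.1, 219.0]]
0 [[294.0, 178.3], [290.8, 178.7], [286.0, 179.4]] [[243.5, 226.4], [245.0, 224.6], [247.2, 222.0]]
0.02 [[292.9, 170.3], [289.7, 170.8], [284.9, 171.4]] [[248.6, 229.5], [250.1, 227.7], [252.4, 225.1]]
```

View pics/hh.png

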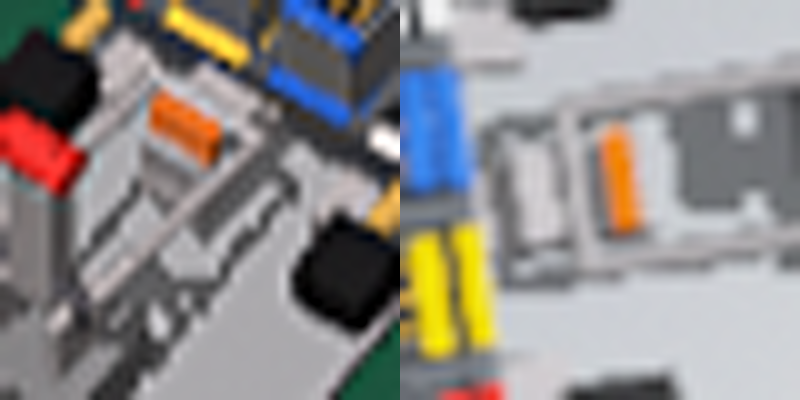

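The bar's light strip, at (570,190) in the right crop, lies on the keeper floor on the +y side of the orange lip (620,180). The lever stands open, so the loop is hooked. Now I'll throw the lever.

Run:
```python
from h import *
PY,PZ=-.098,.060
def tip(al):
    a=np.radians(al); H=np.array([PY+.075*np.cos(a),PZ+.075*np.sin(a)]); t=np.array([-np.sin(a),np.cos(a)])
    return H-.006*t+[.010-.006*np.clip((al-130)/50,0,1),-.008*np.clip((120-al)/40,0,1)]
go(W(0,-.045,.22),th+np.pi/2); arm.movel(W(0,-.045,.125),v=.15); log("pre")
for al in list(range(80,181,10))+[184]:
    y,z=tip(al); s=arm.movel(W(0,y,z),v=.08,stop_force=30); 
    print(al,s,np.round(L(arm.current_tcp_pos())*1000)[1],round(arm.current_tcp_pos()[2]*1000),np.round(arm.current_contact_force(),1))
    if s: break
log("end")
p=arm.current_tcp_pos(); arm.movel(np.r_[p[:2],.2],v=.15); go(W(-.25,-.05,.3),th+np.pi/2)
ps=arm.capture("scene")[0]; pt=arm.capture("top")[0]
a=cv2.resize(ps[195:275,200:300],None,fx=5,fy=5,interpolation=cv2.INTER_CUBIC); b=cv2.resize(pt[145:225,245:360],None,fx=5,fy=5,interpolation=cv2.INTER_CUBIC)
cv2.imwrite("pics/i.png",cv2.resize(np.hstack([a,b]),None,fx=.74,fy=.74)[:,:,::-1])
```

```text
pre t 59.1 tcpL [  0.5 -45.2] z 126.2 F [-0.5  0.2  0.9] op -0.0 ff 0.0
80 False -70.0 125 [-1.   0.5  0.5]
90 False -83.0 129 [-0.4  0.6  0.2]
100 False -96.0 131 [-0.4  0.3 -0.1]
110 False -109.0 130 [-0.7  0.9  0.5]
120 False -121.0 128 [-0.2 -0.7 -0.2]
130 False -132.0 121 [-0.1  0.2  0.7]
140 False -143.0 112 [ 0.2  0.7 -0.1]
150 False -153.0 102 [ 0.4  0.2 -0.8]
160 False -160.0 91 [ 0.4 -0.1  0.6]
170 False -166.0 78 [-0.4  0.4  0.2]
180 False -169.0 67 [-2.5  3.1 14.8]
184 False -170.0 66 [-12.1   7.1  48. ]
end t 63.0 tcpL [   1.8 -169.5] z 65.8 F [-12.1   7.1  48. ] op -0.001 ff 23.6
```

View pics/i.png

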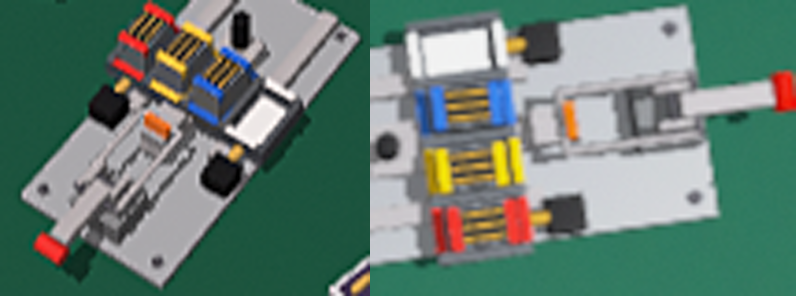

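The lever is closed and level, with its handle at (785,92) in the right crop. I'll check numerically and close up that the loop is tight on the lip and the carriage has been drawn in.

Run:
```python
from h import *
ps=arm.capture("scene")[0]; pt,d=arm.capture("top")
a=cv2.resize(ps[210:250,225:265],None,fx=10,fy=10,interpolation=cv2.INTER_CUBIC); b=cv2.resize(pt[160:200,275:315],None,fx=10,fy=10,interpolation=cv2.INTER_CUBIC)
cv2.imwrite("pics/j.png",np.hstack([a,b])[:,:,::-1])
def orange(p):
    h=cv2.cvtColor(p,cv2.COLOR_RGB2HSV); m=(h[...,0]>=9)&(h[...,0]<=17)&(h[...,1]>190); v,u=np.nonzero(m[165:195,240:310]); return L(onplane("top",[[u.mean()+240,v.mean()+165]],.0655)[0])*1000,len(u)
f=np.load("f.npz"); print("lip before",orange(f["t"]),"now",orange(pt),"start",orange(np.load("top0.npz")["p"]))
def ylab(p,c="red"):
    v,u=np.nonzero(cmask(p,c)); P=onplane("top",np.c_[u,v],.074)[:,:2]; P=P[np.hypot(*(P-W(NX[c],.052,0)[:2]).T)<.045]; return L(P.mean(0))*1000
for c in NX: print(c,ylab(f["t"],c),ylab(pt,c))
v,u=np.nonzero(cmask(pt,"red")); P=onplane("top",np.c_[u,v],.06)[:,:2]; P=P[np.hypot(*(P-W(0,-.173,0)[:2]).T)<.04]; print("handle",L(P.mean(0))*1000,len(P))
log("")
```

```text
lip before (array([ -0.61933168, -15.09489986]), 15) now (array([  1.65585511, -19.66257982]), 14) start (array([-1.29851706, 29.94934713]), 14)
red [-61.18359155  52.85313004] [-60.88167044  48.32598256]
yellow [-21.75685378  53.09440208] [-21.78044241  48.58237959]
blue [17.71195872 52.01091831] [17.52140167 47.08753619]
handle [   1.39879835 -166.09209231] 58
 t 65.4 tcpL [-249.4  -50.3] z 299.6 F [-0.1 -0.8 -0.3] op -0.002 ff 0.0
```

View pics/j.png

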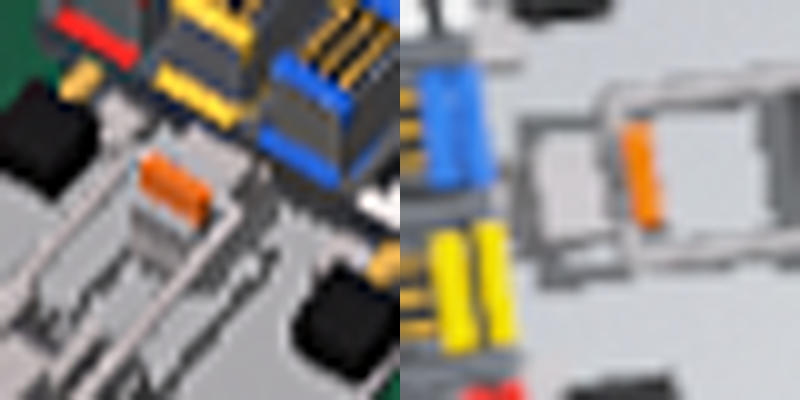

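The bar sits tight against the orange lip at (630,180), and the carriage has been drawn in a further 4.7 mm, so it is clamped. I'll hand in.

```bash
python3 -c "
from workcell import arm
print(arm.job_done())"
```

```text
the job is handed in; nothing more can be done
None
```

I checked the slide in and out, then seated the red, yellow and blue modules in their nests (there was no white module). I pushed the carriage back in, hooked the loop with the lever open, and threw the lever over so it clamps the carriage. The job is handed in, but no verdict came back.

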